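Record a clip of the twine reels with the stick-steered camera

TASK

We need a clip of the baker's twine. Clear the salt shaker off the round marble board and stand it on the cork mat beside the pepper, slide every reel up off its peg on the wooden rack and stand it upright, wholly on the board, then press the red record button right down. While it records, tilt the control box's stick so that the camera looks straight at the middle of the board and hold it there for at least eight seconds; let the camera swing back to the front and press the red button again to stop. Never push the camera itself, and leave the other things where they are.

Things in the scene. Friction and masses are not known exactly. Their poses are not given: they have to be found in the camera images.
- reel_red: upright cylindrical reel of red and white baker's twine on a card core, 56 mm in diameter, 54 mm tall, 90 g, with an 18 mm hole right through along its axis; origin at the centre of its underside, z up its axis. May be absent. At the start it stands on one of the rack's four pegs
- reel_green: upright cylindrical reel of green and white baker's twine on a card core, 56 mm in diameter, 54 mm tall, 90 g, with an 18 mm hole right through along its axis; origin at the centre of its underside, z up its axis. May be absent. At the start it stands on one of the rack's four pegs
- reel_blue: upright cylindrical reel of blue and white baker's twine on a card core, 56 mm in diameter, 54 mm tall, 90 g, with an 18 mm hole right through along its axis; origin at the centre of its underside, z up its axis. May be absent. At the start it stands on one of the rack's four pegs
- reel_orange: upright cylindrical reel of orange and white baker's twine on a card core, 56 mm in diameter, 54 mm tall, 90 g, with an 18 mm hole right through along its axis; origin at the centre of its underside, z up its axis. May be absent. At the start it stands on one of the rack's four pegs
- rack: fixed beech peg rack: base 140 x 140 mm, 16 mm thick, origin at the centre of its underside, z up. Four upright dowels, 12 mm in diameter, stand at x = +-40, y = +-40 mm in its frame and reach 78 mm above the table; a reel sits on the base (underside 16 mm above the table) with its peg standing 8 mm out of its top, so it must be lifted straight up 62 mm to come free
- board: fixed round marble display board, 190 mm in diameter, 6 mm thick; origin at the centre of its underside (on the table), z up. A reel stands wholly on it while its axis is within 66 mm of the board's centre
- board_aim (a point): what the camera shall look at: the point 33 mm above the board's origin (half a reel's height above its top)
- camera: fixed white camera with a servo head, 92 mm in diameter at the foot, about 160 mm tall; origin at the centre of its underside, z up; the front of its foot (black strip with two small lamps) is its own -x side and faces roughly to the robot. The head turns only by its servo; do not push it
- cam_eye (a point): centre of the camera's head, 120 mm above the table, on its turning axis; the frame turns with the head but stays level: seen from above the lens looks along this frame's -x axis, y lies to the side (the robot's left when the head faces the robot), z up. The lens barrel reaches 50 mm from here and nods 16 degrees down for good
- cam_pan (a joint): turn of the camera's head about the vertical, rad, 0 = looking straight ahead of its foot (along the foot's -x), as at the start; positive = lens turned to the robot's left (towards +y). Always 2.5 times the stick's tilt
- control: fixed dark control box of the camera, 160 x 94 mm, 33 mm tall, origin at the centre of its underside, x ahead (away from the robot), y to the left. Stick on its far part, in a slot that lets it tilt only left and right; red button on its near part
- stick_pivot (a point): the stick's pivot, 34 mm above the table, 35 mm ahead of the box's centre
- stick_ball (a point): centre of the stick's black ball, 30 mm in diameter, 72 mm from the pivot (straight above it when the stick is centred), on a steel shaft 10 mm thick. The ball can be gripped from above or pushed
- stick (a joint): tilt of the stick, rad, 0 = centred, positive = ball to the box's left (+y), negative = right; stops at +-0.50; a spring brings it back (about 4 N at the ball for full tilt). The camera's head follows it at once, to the same side as seen from the robot (stick left, lens to the robot's left), and swings back to the front when it is let go
- rec_top (a point): centre of the top of the red record button, 24 mm in diameter, 52 mm above the table, in a black collar; pressed straight down
- rec (a joint): travel of the record button, m, 0 = up, 0.006 = right down (about 5 N); springs back. First press starts the recording, second press stops it
- salt: grey-topped glass salt shaker, upright, 44 mm in diameter up to 70 mm, narrower top, 90 mm tall, 100 g; origin at the centre of its underside. Starts on the marble board
- mat: fixed oblong cork mat, 70 x 130 mm (its y is the long way), 4 mm thick; origin at the centre of its underside. The pepper shaker (same shape as the salt) stands about 32 mm from its middle on the -y half; the other half is free for the salt
- tumbler: bystander: green beaker, upside down, 55 mm in diameter, 71 mm tall, fixed; origin at the centre of its underside
- milk_jug: bystander: small green milk jug, 83 mm tall, fixed; origin at the centre of its underside
- sugar_bowl: bystander: green sugar bowl, 92 mm across, 64 mm tall, fixed; origin at the centre of its underside
- canister: bystander: teal canister with a wooden lid, 102 mm wide, 140 mm tall, loose; origin at the centre of its underside. Not to be moved
- pepper: bystander: pepper shaker, 44 mm in diameter, 90 mm tall, loose; origin at the centre of its underside. Not to be moved

How it is judged:
By the outcome, as a careful person would: the job done as asked, in the order asked, and still so for the second after the job is handed in, with the robot touching nothing.
Of reel_red, reel_green, reel_blue, reel_orange only 2 to 4 are there at a start; the rules pass over those that are not, and their reading is None.
At some moment in a run one of reel_red, reel_green, reel_blue, reel_orange may be knocked a few centimetres aside while the robot is not near it.
It also fails if it takes over 210 s, if anything falls off the work surface, if the arm or the gripper's body presses on something with over 40 N, if the wrist force passes 120 N, or if a joint passes its speed limit or range.

ROBOT

A 6-joint arm with a two-finger parallel gripper is mounted at the origin on a cart in front of the work surface, level with it; the furniture and walls round the work are solid. World frame = base frame: x ahead of the robot, y to its left, z up, the work surface at z = 0. Lengths are in m, angles in rad, forces in N, time in s.
With the tool pointing down it reaches from about 0.3 to 0.775 m from the base axis. Payload 14.6 kg.
Tool frame: the origin (TCP) lies at the centre of the arm's flange, where the gripper is bolted on; the fingertips stand 199 mm ahead of it and the grasp point (between the pads) lies 180 mm ahead of it; z points along the fingers, y is the line along which they close (so a half turn about z gives the same grasp; the last joint's range is limited). The gripper opens to 94 mm and grips with 3 to 60 N. Pads are 16 mm wide; open, the fingers measure 119 mm over their backs; the gripper's body (75 mm by 177 mm) begins 78 mm behind the grasp point.
Start: joints at [-1.209, 0.3, 1.521, -0, 1.321, -0.067], TCP at [0.229, -0.5, 0.405] pointing down, gripper open.
Joint ranges: [-3.03, 3.03], [-0.79, 2.21], [0.23, 2.52], [-1.04, 4.18], [0, 3.07], [-2.55, 2.55]. Speed limits (rad/s): [2.22, 2.22, 2.57, 3.14, 3.14, 3.14].

INTERFACE

Orientations are given as [roll, pitch, yaw] about the fixed x, y, z axes, in that order (R = Rz(yaw) Ry(pitch) Rx(roll)).
In Python, from station import ctrl gives the robot as it stands. The module is installed in compiled form; this text tells all that it offers.
- The arm moves only by the tool servo_tool, never from a script. Its argument "motion" is a list of rows, each a list of 5 numbers: the closure, from 0 (fully open) to 1 (shut), then the shift along the world's x, y, z in cm, then the turn about the world's z in degrees. A call has 1 to 20 rows; each row is the pose to reach, as a shift and turn from the pose commanded when the call began; what a row does not reach only later rows make up. A row lasts 1/8 s, in which the tool goes at most 62.5 mm and 10.7 degrees, less where a joint would pass 70% of its speed; a pose out of reach is approached as far as the arm can. A call with a gripper value outside its range is refused whole. The fingers move at their own pace and stop on an object; "squeeze" is the grip in N (left out, the last holds). Time passes only in rows, so rows that repeat a pose let the fingers close. It gives the time, the measured TCP pose, the force, the opening and the grip force at its end, in the units of the state.
- ctrl.get_obs(): the state, without advancing time (a new reading comes with each control period).
- ctrl.camera(name): name is "scene" or "side" or "wrist"; returns a dict with "image" (420x560x3 uint8, red, green, blue), "fx", "fy", "cx", "cy" (pixels), "camera_from_world" (4x4, takes a point from world to camera coordinates); the wrist camera has in their place "hand_eye" (4x4, takes a point from camera to tool coordinates, whose origin is the TCP and whose axes are the flange's). Camera axes: x right, y up, looking along -z (the intrinsics and any distortion apply to the point x, -y, -z); pixel columns grow to the right and rows downward; lengths in m; the calibration is good to about 2 mm. A picture is of the moment at which its call begins: read the wrist's pose just before it. There is no depth.
- ctrl.hand_in(): hands the job in; it is judged then, once.
The state is a dict: "time_s": time; "qpos": joint angles; "joint_vel": joint speeds; "tau": joint torques, N m; "ee_pos": TCP position; "eef_rot": TCP orientation; "force": force on the tool from outside, world axes, zero at the start; "moment": the same for the moment, N m; "grip_width": finger opening in m; "grip_force": force on a finger pad.
Only numpy, scipy, OpenCV 4.12 (cv2) and the standard library are available. Lean on these libraries where they do the work, as an engineer would, in place of code of your own. Each camera call takes 0.05 s, during which the arm holds its last target. There are 200 camera calls.

## Working session

There is one attempt and no reset: what is moved stays moved. The work goes in short steps, Python scripts to look and compute and a tool call to move; the robot and the scene stay as the last step left them, time stands still between calls to the robot, and variables do not carry over. Pictures are saved under pics/ and viewed, at most 14 in all, crops included, and the job is handed in when it is done.

Besides the shell and the picture viewer there is one more tool, called as a command line: name --pt "numbers of a row" for each row, then --argument value for the rest. servo_tool: Moves the arm, as the interface text tells. Its arguments: {"type":"object","properties":{"motion":{"type":"array","items":{"type":"array","items":{"type":"number"}}},"squeeze":{"type":"number"}},"required":["motion"]}

```bash
mkdir -p pics; cat > h.py <<'E'
import numpy as np, cv2
from scipy.spatial.transform import Rotation as R
from station import ctrl
def snap(name,fn=None):
    o=ctrl.get_obs(); c=ctrl.camera(name)
    if name=="wrist":
        T=np.eye(4); T[:3,:3]=R.from_euler('xyz',o['eef_rot']).as_matrix(); T[:3,3]=o['ee_pos']
        c['wfc']=T@c['hand_eye']
    else: c['wfc']=np.linalg.inv(c['camera_from_world'])
    if fn: cv2.imwrite('pics/'+fn,c['image'][:,:,::-1])
    return c
def ray(c,u,v):
    d=np.array([(u-c['cx'])/c['fx'],-(v-c['cy'])/c['fy'],-1.]); return c['wfc'][:3,3],c['wfc'][:3,:3]@d
def onz(c,u,v,z):
    p,d=ray(c,u,v); return p+d*(z-p[2])/d[2]
def tri(*cuv):
    A=np.zeros((3,3));b=np.zeros(3)
    for c,u,v in cuv:
        p,d=ray(c,u,v); d=d/np.linalg.norm(d); P=np.eye(3)-np.outer(d,d); A+=P;b+=P@p
    return np.linalg.solve(A,b)
def proj(c,P):
    q=np.linalg.inv(c['wfc'])@np.append(P,1); return c['cx']-c['fx']*q[0]/q[2], c['cy']+c['fy']*q[1]/q[2]
E
python3 - <<'E'
from h import *
o=ctrl.get_obs(); print({k:(np.round(v,3).tolist()) for k,v in o.items()})
for n in ("scene","side","wrist"):
    c=snap(n,n+'0.png'); print(n,c['fx'],c['cx'],c['cy'],[k for k in c], np.round(c['wfc'],3).tolist())
E
```

```text
{'time_s': 0.0, 'qpos': [-1.209, 0.301, 1.522, 0.0, 1.321, -0.067], 'joint_vel': [0.0, 0.001, -0.001, -0.001, -0.001, 0.001], 'tau': [0.0, -53.181, -35.274, 0.071, 0.024, -0.0], 'ee_pos': [0.229, -0.5, 0.404], 'eef_rot': [-3.14, -0.0, 0.429], 'force': [-0.721, -0.307, 0.398], 'moment': [-0.017, 0.052, 0.064], 'grip_force': 0.0, 'grip_width': 0.094}
scene 444.45446092542204 285.63019911907423 218.27086603826828 ['image', 'fx', 'fy', 'cx', 'cy', 'camera_from_world', 'wfc'] [[-0.175, -0.839, 0.516, 1.025], [0.985, -0.152, 0.087, 0.098], [0.006, 0.523, 0.852, 0.908], [0.0, 0.0, 0.0, 1.0]]
side 498.82937281421715 287.9834438323392 207.6813235794674 ['image', 'fx', 'fy', 'cx', 'cy', 'camera_from_world', 'wfc'] [[-0.922, 0.163, -0.351, 0.111], [-0.387, -0.433, 0.814, 0.986], [-0.019, 0.887, 0.462, 0.635], [0.0, 0.0, 0.0, 1.0]]
wrist 369.9676317666229 275.1117138802375 212.61543673726874 ['image', 'fx', 'fy', 'cx', 'cy', 'hand_eye', 'wfc'] [[0.417, 0.875, 0.248, 0.301], [-0.909, 0.401, 0.111, -0.466], [-0.002, -0.272, 0.962, 0.385], [0.0, 0.0, 0.0, 1.0]]
```

View pics/scene0.png

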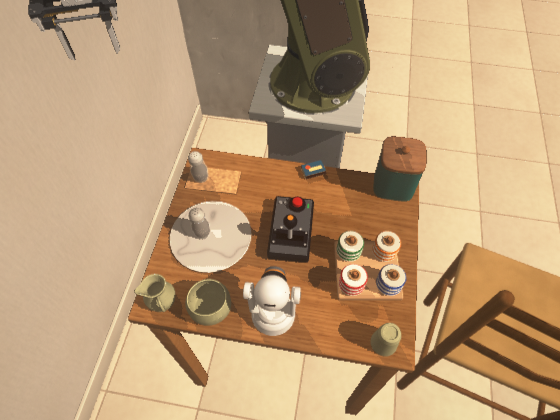

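View pics/side0.png

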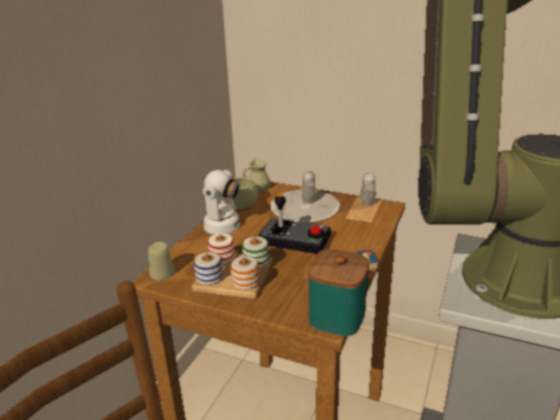

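The scene view shows all four reels: green (350,245), orange (388,245), red (353,280) and blue (391,279). The salt is at (198,222) on the board (211,236), the mat at (213,180), the pepper at (197,165), the record button at (297,203), the stick ball at (291,221) and the camera at (272,300). The side view agrees with this.

```bash
python3 - <<'E'
from h import *
c=snap("scene"); s=snap("side")
g=lambda n,u,v,z: print(n,np.round(onz(c,u,v,z),3))
print('rec tri',tri((c,297,202),(s,316,230)))
print('ball tri',tri((c,291,219),(s,280,202)))
for n,a,b in(('green',(351,240),(256,241)),('orange',(388,240),(245,260)),('red',(353,274),(221,238)),('blue',(391,274),(208,257))):
    print(n,tri((c,*a),(s,*b)), onz(c,*a,.078))
print('salt top',tri((c,196,210),(s,309,173)),'pepper top',tri((c,196,156),(s,369,177)))
# board: low-saturation bright mask
hsv=cv2.cvtColor(c['image'],cv2.COLOR_RGB2HSV)
m=((hsv[:,:,1]<70)&(hsv[:,:,2]>130)).astype(np.uint8); m[:195]=0;m[275:]=0;m[:,:165]=0;m[:,256:]=0
m=cv2.morphologyEx(m,cv2.MORPH_OPEN,np.ones((3,3)))
k=max(cv2.findContours(m,0,1)[0],key=cv2.contourArea); h=cv2.convexHull(k)[:,0]
P=np.array([onz(c,u,v,.006)[:2] for u,v in h]); (x,y),r=cv2.minEnclosingCircle((P*1000).astype(np.float32)); print('board',x,y,r)
A=np.c_[2*P,np.ones(len(P))]; q=np.linalg.lstsq(A,(P**2).sum(1),rcond=None)[0]; print(q[:2],np.sqrt(q[2]+q[0]**2+q[1]**2))
for n,u,v in(('mat',188,169),('mat',241,171),('mat',239,191),('mat',185,188)): g(n,u,v,.004)
for n,u,v in(('box',274,196),('box',313,198),('box',309,260),('box',268,258)): g(n,u,v,.033)
for n,u,v in(('camfoot',273,318),('jug',155,300),('bowl',208,303)): g(n,u,v,.0)
for n,u,v in(('rk',336,297),('rk',403,297)): g(n,u,v,.016)
cv2.imwrite('pics/crop1.png',cv2.resize(c['image'][140:345,140:420,::-1],(800,586),interpolation=cv2.INTER_CUBIC))
E
```

```text
rec tri [0.45392396 0.02856292 0.04548554]
ball tri [0.54143891 0.02962282 0.10584683]
green [0.54563926 0.16031322 0.06995907] [0.55118102 0.16033065 0.078     ]
orange [0.53252721 0.23832119 0.07192992] [0.5371387  0.23798104 0.078     ]
red [0.62457555 0.17302882 0.06831244] [0.62918998 0.17216721 0.078     ]
blue [0.61118433 0.25032508 0.06879321] [0.61543737 0.24844625 0.078     ]
salt top [ 0.54764389 -0.17862593  0.09369665] pepper top [ 0.39437886 -0.22490635  0.08524854]
board 554.9514770507812 -158.11572265625 94.1554183959961
[ 0.55472596 -0.15826103] 0.09358765885173935
mat [ 0.377 -0.265  0.004]
mat [ 0.359 -0.13   0.004]
mat [ 0.42  -0.121  0.004]
mat [ 0.435 -0.255  0.004]
box [ 0.439 -0.029  0.033]
box [0.428 0.063 0.033]
box [0.592 0.078 0.033]
box [ 0.603 -0.011  0.033]
camfoot [0.723 0.023 0.   ]
jug [ 0.728 -0.234  0.   ]
bowl [ 0.715 -0.121  0.   ]
rk [0.659 0.147 0.016]
rk [0.634 0.288 0.016]
```

View pics/crop1.png

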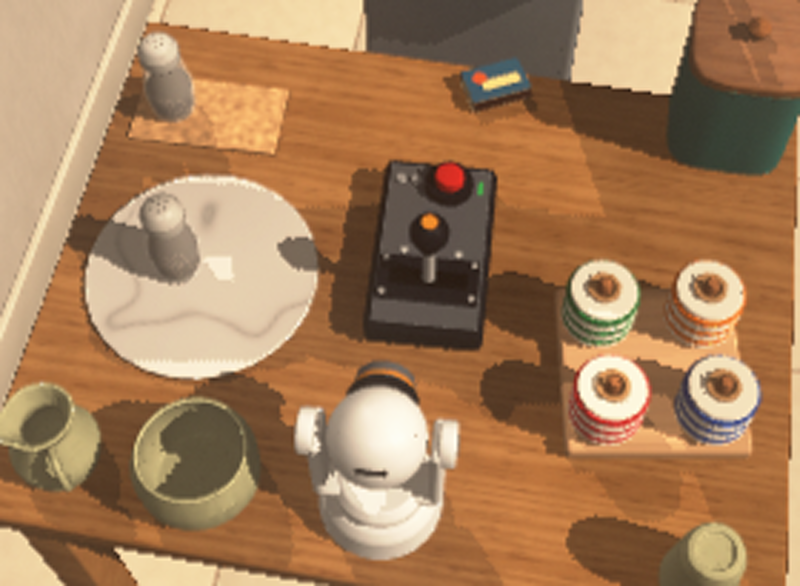

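The crop shows four reels standing on the pegs, the salt left of the board's middle, and the stick and red button clear. Next I check where the wall is and the salt's top and body axis.

```bash
python3 - <<'E'
from h import *
c=snap("scene")
for z in(-.6,-.75,-.9): print(z,onz(c,200,112,z),onz(c,140,268,z))
print('table left edge',onz(c,196,147,0),onz(c,133,320,0),onz(c,420,172,0),onz(c,412,358,0))
print('salt',onz(c,196.5,211,.092),onz(c,202,237,.006),'pepper',onz(c,195.5,155,.09))
E
```

```text
-0.6 [-0.38814778 -0.54924864 -0.6       ] [ 0.42256093 -0.54998135 -0.6       ]
-0.75 [-0.52866322 -0.61365776 -0.75      ] [ 0.36267418 -0.61446334 -0.75      ]
-0.9 [-0.66917867 -0.67806688 -0.9       ] [ 0.30278742 -0.67894533 -0.9       ]
table left edge [ 0.29927276 -0.26705894  0.        ] [ 0.77898908 -0.26537601  0.        ] [0.27675294 0.32083944 0.        ] [0.75487336 0.31392759 0.        ]
salt [ 0.5473165  -0.17857247  0.092     ] [ 0.56374286 -0.17536422  0.006     ] pepper [ 0.39512045 -0.22515754  0.09      ]
```

servo_tool --pt "0 4 2 0 0" --pt "0 8 6 0 0" --pt "0 12 11 0 0" --pt "0 16 16 0 0" --pt "0 20 20 0 0" --pt "0 23 24 0 0" --pt "0 26 28 0 0" --pt "0 28 32 0 0" --pt "0 28 32 0 0" --pt "0 28 32 0 0" --squeeze 15

```text
time_s: 1.55
ee_pos: [0.5085, -0.1805, 0.4046]
eef_rot: [3.142, 0.0, 0.429]
force: [0.6, 0.2, 0.2]
grip_width: 0.094
grip_force: 0.0
```

Wall is at y of about -0.6, so there is room. Next is a wrist look.

```bash
python3 - <<'E'
from h import *
c=snap("wrist","w1.png"); print(c['wfc'].round(3).tolist())
print('salt predicted',proj(c,[.548,-.178,.096]),proj(c,[.5555,-.158,.006]))
E
```

```text
[[0.417, 0.875, 0.248, 0.581], [-0.909, 0.401, 0.112, -0.146], [-0.001, -0.272, 0.962, 0.385], [0.0, 0.0, 0.0, 1.0]]
salt predicted (np.float64(294.90339572492877), np.float64(165.14868684050785)) (np.float64(275.65119241743656), np.float64(136.8576499960912))
```

View pics/w1.png

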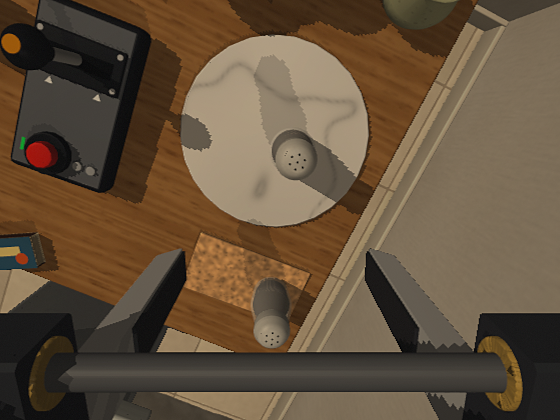

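The wrist view shows the salt's cap at (296,158), the board's disc around (275,131), mat corners at (200,232) and (310,273), the pepper cap at (271,331), the button at (42,154) and the ball at (20,45).

```bash
python3 - <<'E'
from h import *
w=snap("wrist"); c=snap("scene")
print('salt',onz(w,296,158,.09),tri((w,296,158),(c,196.5,211)),'base w/ top px on body',onz(w,292,150,.076))
hsv=cv2.cvtColor(w['image'],cv2.COLOR_RGB2HSV)
pts=[(181,131),(369,131),(275,36),(254,226),(205,70),(345,70),(215,203),(330,200)]
# edge pts by mask
m=((hsv[:,:,1]<80)&(hsv[:,:,2]>110)).astype(np.uint8); m[:,375:]=0; m[230:]=0; m[:,:178]=0;m[:,:,]=m
m=cv2.morphologyEx(m,cv2.MORPH_OPEN,np.ones((5,5)))
k=max(cv2.findContours(m,0,1)[0],key=cv2.contourArea); h=cv2.convexHull(k)[:,0]
for H in(h,pts):
    P=np.array([onz(w,u,v,.006)[:2] for u,v in H]);A=np.c_[2*P,np.ones(len(P))]; q=np.linalg.lstsq(A,(P**2).sum(1),rcond=None)[0]; print('board',q[:2],np.sqrt(q[2]+q[0]**2+q[1]**2))
a,b=onz(w,200,232,.004),onz(w,310,273,.004); print('mat',a,b,np.linalg.norm(a-b))
print('pepper',onz(w,271,331,.09)); print('rec',onz(w,41,154,.052))
E
```

```text
salt [ 0.55265299 -0.17738906  0.09      ] [ 0.55357814 -0.17559315  0.10231647] base w/ top px on body [ 0.55591691 -0.17299059  0.076     ]
board [ 0.55500167 -0.15627703] 0.09416059184921992
board [ 0.55430374 -0.15685287] 0.09297770656100822
mat [ 0.42865973 -0.1259738   0.004     ] [ 0.43481578 -0.25595852  0.004     ] 0.1301304134199377
pepper [ 0.40118513 -0.22428323  0.09      ]
rec [0.45720493 0.02795344 0.052     ]
```

servo_tool --pt "0 2 0.2 0 10" --pt "0 4.4 0.3 0 20" --pt "0 4.4 0.3 0 30" --pt "0 4.4 0.3 0 40" --pt "0 4.4 0.3 0 50" --pt "0 4.4 0.3 0 60" --pt "0 4.4 0.3 -4 65.4" --pt "0 4.4 0.3 -9 65.4" --pt "0 4.4 0.3 -14 65.4" --pt "0 4.4 0.3 -18 65.4" --pt "0 4.4 0.3 -18 65.4" --pt "0.3 4.4 0.3 -18 65.4" --pt "0.6 4.4 0.3 -18 65.4" --pt "0.9 4.4 0.3 -18 65.4" --pt "0.9 4.4 0.3 -18 65.4" --squeeze 12

```text
time_s: 3.58
ee_pos: [0.5527, -0.1772, 0.2252]
eef_rot: [3.141, 0.0, 1.57]
force: [0.0, -0.9, -0.1]
grip_width: 0.0576
grip_force: 0.0
```

servo_tool --pt "0.9 0 0 0 0" --pt "0.9 0 0 0 0" --pt "0.9 0 0 0 0" --pt "0.9 0 0 0 0"

```text
time_s: 4.08
ee_pos: [0.5527, -0.1772, 0.2247]
eef_rot: [-3.141, -0.0, 1.57]
force: [-1.6, 0.1, 2.6]
grip_width: 0.0422
grip_force: 12.0
```

servo_tool --pt "0.9 0 0 4 0" --pt "0.9 0 0 9 0" --pt "0.9 0 0 13 0" --pt "0.9 -4 0.5 13 0" --pt "0.9 -9 1 13 0" --pt "0.9 -13 1.5 13 0" --pt "0.9 -15.8 2 13 0" --pt "0.9 -15.8 2 13 0" --pt "0.9 -15.8 2 13 0"

```text
time_s: 5.2
ee_pos: [0.3951, -0.1573, 0.3548]
eef_rot: [3.141, 0.0, 1.57]
force: [0.1, 0.7, -1.6]
grip_width: 0.0419
grip_force: 12.0
```

```bash
python3 - <<'E'
from h import *
c=snap("scene"); w=snap("wrist"); 
a=cv2.resize(c['image'][60:260,130:330],(400,400)); b=cv2.resize(w['image'],(400,300)); b=np.vstack([b,np.zeros((100,400,3),np.uint8)])
cv2.imwrite('pics/p2.png',np.hstack([a,b])[:,:,::-1])
E
```

```text
(no output)
```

View pics/p2.png

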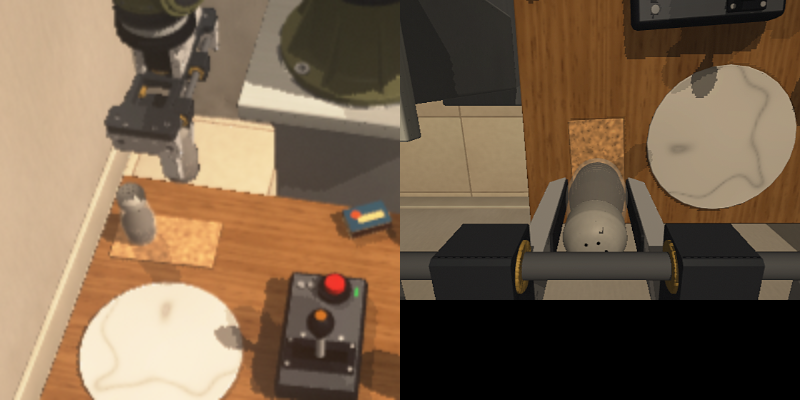

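The salt is held; its cap is at about (273,332) in the full wrist frame. I compare that with where it would be if centred.

```bash
python3 - <<'E'
from h import *
w=snap("wrist",'w2.png'); print(proj(w,[.395,-.157,.226]), onz(w,273,330,.224), onz(w,273,330,.2))
print('matcorner',onz(w,238,167,.004),onz(w,314,164,.004))
hsv=cv2.cvtColor(w['image'],cv2.COLOR_RGB2HSV)
m=((hsv[:,:,1]<80)&(hsv[:,:,2]>110)).astype(np.uint8); m[:,:340]=0; m[300:]=0;m[:80]=0
m=cv2.morphologyEx(m,cv2.MORPH_OPEN,np.ones((5,5)))
k=max(cv2.findContours(m,0,1)[0],key=cv2.contourArea); h=cv2.convexHull(k)[:,0];h=h[h[:,0]<555]
P=np.array([onz(w,u,v,.006)[:2] for u,v in h]);A=np.c_[2*P,np.ones(len(P))]; q=np.linalg.lstsq(A,(P**2).sum(1),rcond=None)[0]; print('board',q[:2],np.sqrt(q[2]+q[0]**2+q[1]**2))
E
```

```text
(np.float64(274.08281516303924), np.float64(352.02354144184557)) [ 0.39462566 -0.14970629  0.224     ] [ 0.39448957 -0.16549901  0.2       ]
matcorner [ 0.36208942 -0.12739232  0.004     ] [ 0.43029237 -0.12465415  0.004     ]
board [ 0.55461383 -0.15601195] 0.09423714885678612
```

servo_tool --pt "0.9 0 -0.3 -4 0" --pt "0.9 0 -0.3 -9 0" --pt "0.9 0 -0.3 -12.5 0" --pt "0.9 0 -0.3 -13.1 0" --pt "0.9 0 -0.3 -13.1 0" --pt "0.3 0 -0.3 -13.1 0" --pt "0.2 0 -0.3 -13.1 0" --pt "0.2 0 -0.3 -13.1 0" --pt "0.2 0 -0.3 -13.1 0" --pt "0.1 0 -0.3 -9 0" --pt "0 0 -0.3 -4 0" --pt "0 0 -0.3 0 0" --pt "0 0 -0.3 0 0"

```text
time_s: 6.98
ee_pos: [0.3948, -0.1603, 0.3572]
eef_rot: [3.137, 0.002, 1.57]
force: [0.3, 0.5, -0.2]
grip_width: 0.0941
grip_force: 0.0
```

```bash
python3 - <<'E'
from h import *
c=snap("scene"); w=snap("wrist"); s=snap("side")
a=cv2.resize(c['image'][130:290,150:310],(400,400)); b=cv2.resize(w['image'],(400,300)); b=np.vstack([b,cv2.resize(s['image'][150:220,260:400],(400,200))])
cv2.imwrite('pics/p3.png',np.hstack([cv2.resize(a,(400,500)),b])[:,:,::-1])
E
```

```text
(no output)
```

View pics/p3.png

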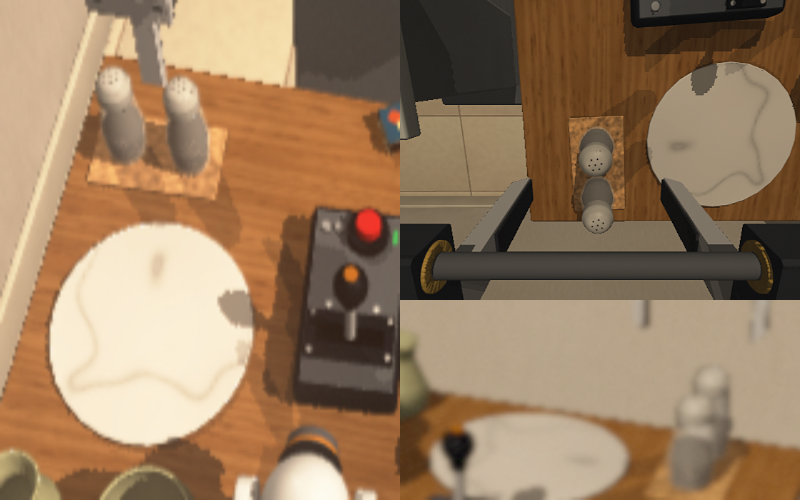

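The salt stands on the free half of the mat beside the pepper, and the board is clear. Now over the rack.

servo_tool --pt "0 2 4 2 9" --pt "0 5 9 4.5 18" --pt "0 8 14 4.5 27" --pt "0 10 19 4.5 36" --pt "0 12 24 4.5 45" --pt "0 14 29 4.5 54.5" --pt "0 17 33 4.5 54.5" --pt "0 18.8 36.5 4.5 54.5" --pt "0 18.8 36.5 4.5 54.5" --pt "0 18.8 36.5 4.5 54.5"

```text
time_s: 8.38
ee_pos: [0.5826, 0.2044, 0.3983]
eef_rot: [-3.14, -0.001, 2.521]
force: [-0.9, 0.1, 1.4]
grip_width: 0.0939
grip_force: 0.0
```

```bash
python3 - <<'E'
from h import *
w=snap("wrist",'w4.png')
for n,p in(('g',[.551,.160]),('o',[.537,.238]),('r',[.629,.172]),('b',[.615,.248])): print(n,np.round(proj(w,p+[.078])))
E
```

```text
g [209. 208.]
o [275. 139.]
r [275. 269.]
b [339. 209.]
```

View pics/w4.png

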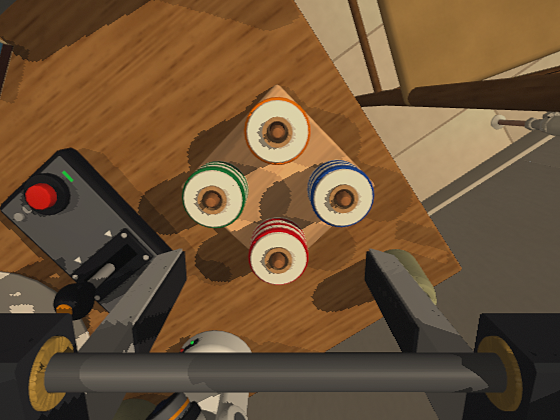

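The wrist view shows peg tops at green (213,200), orange (278,131), red (278,260) and blue (343,199), with clear space for the fingers left and right of each reel.

```bash
python3 - <<'E'
from h import *
w=snap("wrist"); c=snap("scene")
t=ctrl.get_obs()['ee_pos']
P={}
for n,a,b in(('g',(213,200),(351,240)),('o',(278,131),(388,240)),('r',(278,260),(353,274)),('b',(343,199),(391,274))):
    P[n]=onz(w,*a,.078)[:2]; print(n,P[n],'tri',tri((w,*a),(c,*b)),'shift cm',(P[n]-t[:2])*100)
print('sides mm',[np.linalg.norm(P[i]-P[j])*1000 for i,j in('go','ob','br','rg')],'centre',sum(P.values())/4, 'yaw',np.degrees(np.arctan2(*(P['r']-P['g'])[::-1])),np.degrees(np.arctan2(*(P['b']-P['o'])[::-1])))
E
```

```text
g [0.54786203 0.16617146] tri [0.54784477 0.16239383 0.07037771] shift cm [-3.46720122 -3.77399991]
o [0.53338938 0.24329768] tri [0.53320581 0.24118054 0.07028859] shift cm [-4.91446564  3.93862284]
r [0.62372295 0.1791218 ] tri [0.62600389 0.17496002 0.06939882] shift cm [ 4.11889131 -2.47896608]
b [0.61044952 0.25535028] tri [0.61214757 0.2526561  0.07035434] shift cm [2.79154776 5.14388238]
sides mm [np.float64(78.47236707032707), np.float64(77.99698264213112), np.float64(77.37548676044278), np.float64(76.95837351463481)] centre [0.57885597 0.2109853 ] yaw 9.687665933413966 8.88933189147796
```

servo_tool --pt "0 -3 2 0 0" --pt "0 -4.9 3.6 -4 0" --pt "0 -4.9 3.6 -9 0" --pt "0 -4.9 3.6 -14 0" --pt "0 -4.9 3.6 -17.4 0" --pt "0.3 -4.9 3.6 -17.4 0" --pt "0.9 -4.9 3.6 -17.4 0" --pt "0.9 -4.9 3.6 -17.4 0" --pt "0.9 -4.9 3.6 -17.4 0" --pt "0.9 -4.9 3.6 -17.4 0" --pt "0.9 -4.9 3.6 -17.4 0" --pt "0.9 -4.9 3.6 -17.4 0" --pt "0.9 -4.9 3.6 -17.4 0" --squeeze 12

```text
time_s: 10.15
ee_pos: [0.5338, 0.2409, 0.2266]
eef_rot: [3.141, 0.001, 2.521]
force: [-1.2, -2.2, 7.4]
grip_width: 0.055
grip_force: 12.2
```

servo_tool --pt "0.9 0 0 2 0" --pt "0.9 0 0 4.5 0" --pt "0.9 0 0 7 0" --pt "0.9 0 0 10 0" --pt "0.9 0 0 15 0" --pt "0.9 0 -5 15 0" --pt "0.9 0 -11 15 0" --pt "0.9 0 -17 15 0" --pt "0.9 -0.5 -23 15 0" --pt "0.9 -1 -29 15 0" --pt "0.9 -1 -35 15 0" --pt "0.9 -1 -40 15 0" --pt "0.9 -1 -44 15 0" --pt "0.9 -1 -44 15 0" --pt "0.9 -1 -44 15 0"

```text
time_s: 12.02
ee_pos: [0.5236, -0.1988, 0.3755]
eef_rot: [3.142, -0.0, 2.521]
force: [0.2, 0.7, -1.5]
grip_width: 0.0548
grip_force: 12.2
```

```bash
python3 - <<'E'
from h import *
w=snap("wrist",'w5.png'); t=ctrl.get_obs()['ee_pos']
print('exp hole',proj(w,[t[0],t[1],t[2]-.155]))
print('board c',proj(w,[.5547,-.1563,.006]))
E
```

```text
exp hole (np.float64(272.9682010368649), np.float64(310.49917623708575))
board c (np.float64(327.7962023979179), np.float64(194.68848138589806))
```

View pics/w5.png

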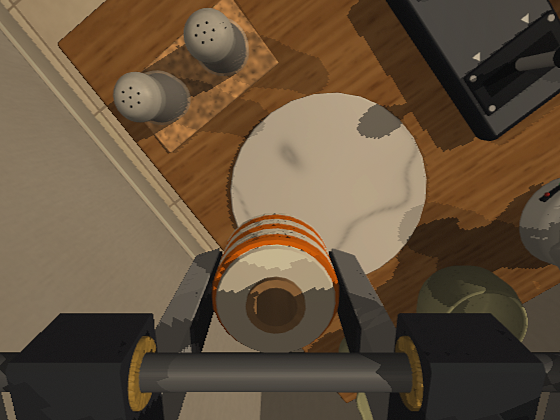

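servo_tool --pt "0.9 0 0 -5 0" --pt "0.9 0 0 -10 0" --pt "0.9 0 0 -14 0" --pt "0.9 0 0 -15.3 0" --pt "0.9 0 0 -15.8 0" --pt "0.9 0 0 -15.8 0" --pt "0.4 0 0 -15.8 0" --pt "0.2 0 0 -15.8 0" --pt "0.1 0 0 -15.8 0" --pt "0 0 0 -15.8 0" --pt "0 0 0 -11 0" --pt "0 0 0 -6 0" --pt "0 0 0 0 0" --pt "0 0 4 0 0" --pt "0 0 10 0 0" --pt "0 0 16 0 0" --pt "0 0 22 0 0" --pt "0 0 28 0 0" --pt "0 1 33 0 0" --pt "0 2.3 36.1 0 0"

```text
time_s: 14.58
ee_pos: [0.5465, 0.1641, 0.3758]
eef_rot: [3.141, 0.0, 2.523]
force: [0.2, -0.2, 0.3]
grip_width: 0.094
grip_force: 0.0
```

```bash
python3 - <<'E'
from h import *
c=snap("scene",'s6.png'); w=snap("wrist"); 
cv2.imwrite('pics/p6.png',np.hstack([cv2.resize(c['image'][150:330,150:420],(420,280)),cv2.resize(w['image'],(373,280))])[:,:,::-1])
E
```

```text
(no output)
```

View pics/p6.png

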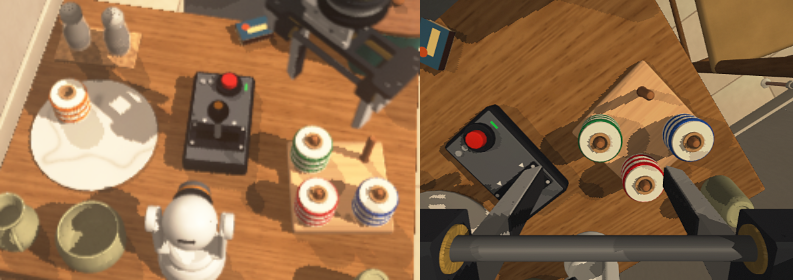

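Orange stands on the board; green, red and blue are still on their pegs. Green next.

servo_tool --pt "0 0 0 -5 0" --pt "0 0 0 -10 0" --pt "0 0 0 -15 0" --pt "0.3 0 0 -15 0" --pt "0.9 0 0 -15 0" --pt "0.9 0 0 -15 0" --pt "0.9 0 0 -15 0" --pt "0.9 0 0 -15 0" --pt "0.9 0 0 -15 0" --pt "0.9 0 0 -15 0" --pt "0.9 0 0 -15 0" --pt "0.9 0 0 -15 0"

```text
time_s: 16.18
ee_pos: [0.5469, 0.1618, 0.227]
eef_rot: [3.14, 0.001, 2.522]
force: [-1.7, -0.7, 8.1]
grip_width: 0.0561
grip_force: 12.0
```

servo_tool --pt "0.9 0 0 2 0" --pt "0.9 0 0 4.5 0" --pt "0.9 0 0 7 0" --pt "0.9 0 0 10 0" --pt "0.9 0 0 15 0" --pt "0.9 0 -5 15 0" --pt "0.9 0 -11 15 0" --pt "0.9 0 -17 15 0" --pt "0.9 0 -23 15 0" --pt "0.9 1 -28 15 0" --pt "0.9 3 -32 15 0" --pt "0.9 5 -34.9 15 0" --pt "0.9 5 -34.9 15 0" --pt "0.9 5 -34.9 10 0" --pt "0.9 5 -34.9 5 0" --pt "0.9 5 -34.9 1 0" --pt "0.9 5 -34.9 -0.4 0" --pt "0.9 5 -34.9 -0.9 0" --pt "0.9 5 -34.9 -0.9 0"

```text
time_s: 18.55
ee_pos: [0.597, -0.1872, 0.2181]
eef_rot: [3.141, 0.002, 2.522]
force: [-0.1, 0.6, 0.0]
grip_width: 0.0559
grip_force: 12.0
```

servo_tool --pt "0.4 0 0 -0.1 0" --pt "0.2 0 0 -0.1 0" --pt "0.1 0 0 -0.1 0" --pt "0 0 0 -0.1 0" --pt "0 0 0 5 0" --pt "0 0 0 10 0" --pt "0 0 0 15.9 0" --pt "0 -2 4 15.9 0" --pt "0 -4 9 15.9 0" --pt "0 -5 15 15.9 0" --pt "0 -5 21 15.9 0" --pt "0 -5 27 15.9 0" --pt "0 -4 33 15.9 0" --pt "0 -1 38 15.9 0" --pt "0 1.6 42 15.9 0" --pt "0 1.6 44.1 15.9 0" --pt "0 1.6 44.1 15.9 0" --pt "0 1.6 44.1 11 0" --pt "0 1.6 44.1 6 0" --pt "0 1.6 44.1 0.9 0"

```text
time_s: 21.05
ee_pos: [0.6123, 0.2521, 0.2251]
eef_rot: [3.141, 0.001, 2.52]
force: [0.6, -0.1, -0.1]
grip_width: 0.0942
grip_force: 0.0
```

servo_tool --pt "0 0 0 0 0" --pt "0.3 0 0 0 0" --pt "0.9 0 0 0 0" --pt "0.9 0 0 0 0" --pt "0.9 0 0 0 0" --pt "0.9 0 0 0 0" --pt "0.9 0 0 0 0" --pt "0.9 0 0 0 0" --pt "0.9 0 0 0 0" --pt "0.9 0 0 0 0"

```text
time_s: 22.3
ee_pos: [0.6128, 0.2539, 0.2263]
eef_rot: [3.141, 0.0, 2.522]
force: [-2.6, -0.7, 5.2]
grip_width: 0.0569
grip_force: 12.0
```

servo_tool --pt "0.9 0 0 2 0" --pt "0.9 0 0 4.5 0" --pt "0.9 0 0 7 0" --pt "0.9 0 0 10 0" --pt "0.9 0 0 15 0" --pt "0.9 -4 -4 15 0" --pt "0.9 -7 -9 15 0" --pt "0.9 -8 -15 15 0" --pt "0.9 -8 -21 15 0" --pt "0.9 -8 -27 15 0" --pt "0.9 -9 -33 15 0" --pt "0.9 -10.1 -38 15 0" --pt "0.9 -10.1 -38 15 0" --pt "0.9 -10.1 -38 15 0" --pt "0.9 -10.1 -38 10 0" --pt "0.9 -10.1 -38 5 0" --pt "0.9 -10.1 -38 1 0" --pt "0.9 -10.1 -38 -0.4 0" --pt "0.9 -10.1 -38 -0.9 0" --pt "0.9 -10.1 -38 -0.9 0"

```text
time_s: 24.8
ee_pos: [0.5121, -0.126, 0.2178]
eef_rot: [3.141, 0.002, 2.522]
force: [0.3, -0.2, -1.0]
grip_width: 0.0566
grip_force: 12.0
```

servo_tool --pt "0.4 0 0 -0.1 0" --pt "0.2 0 0 -0.1 0" --pt "0.1 0 0 -0.1 0" --pt "0 0 0 -0.1 0" --pt "0 0 0 5 0" --pt "0 0 0 10 0" --pt "0 0 0 15.9 0" --pt "0 1 5 15.9 0" --pt "0 2 11 15.9 0" --pt "0 3 17 15.9 0" --pt "0 5 22 15.9 0" --pt "0 8 27 15.9 0" --pt "0 11.4 30.1 15.9 0" --pt "0 11.4 30.1 15.9 0"

```text
time_s: 26.55
ee_pos: [0.6266, 0.1768, 0.3743]
eef_rot: [-3.141, -0.001, 2.524]
force: [-0.5, -1.1, -1.3]
grip_width: 0.0942
grip_force: 0.0
```

```bash
python3 - <<'E'
from h import *
c=snap("scene"); w=snap("wrist"); 
cv2.imwrite('pics/p7.png',np.hstack([cv2.resize(c['image'][150:330,150:420],(420,280)),cv2.resize(w['image'],(373,280))])[:,:,::-1])
E
```

```text
(no output)
```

View pics/p7.png

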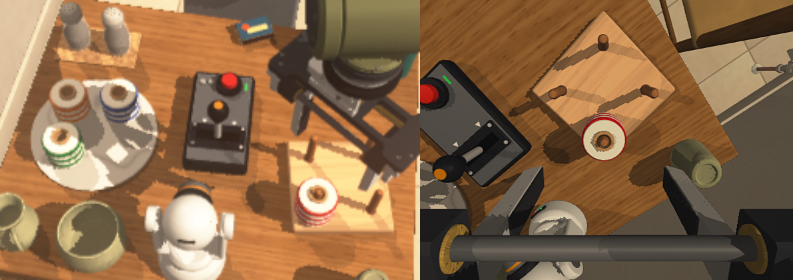

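servo_tool --pt "0 0 0 -5 0" --pt "0 0 0 -10 0" --pt "0 0 0 -15 0" --pt "0.3 0 0 -15 0" --pt "0.9 0 0 -15 0" --pt "0.9 0 0 -15 0" --pt "0.9 0 0 -15 0" --pt "0.9 0 0 -15 0" --pt "0.9 0 0 -15 0" --pt "0.9 0 0 -15 0" --pt "0.9 0 0 -15 0" --pt "0.9 0 0 -15 0"

```text
time_s: 28.15
ee_pos: [0.6259, 0.1748, 0.2272]
eef_rot: [3.14, 0.001, 2.522]
force: [-0.8, -0.9, 7.0]
grip_width: 0.0566
grip_force: 12.0
```

servo_tool --pt "0.9 0 0 2 0" --pt "0.9 0 0 4.5 0" --pt "0.9 0 0 7 0" --pt "0.9 0 0 10 0" --pt "0.9 -1 0 15 0" --pt "0.9 -5 -3 15 0" --pt "0.9 -9 -8 15 0" --pt "0.9 -9 -14 15 0" --pt "0.9 -9 -20 15 0" --pt "0.9 -7 -25 15 0" --pt "0.9 -4.1 -28.9 15 0" --pt "0.9 -4.1 -28.9 15 0" --pt "0.9 -4.1 -28.9 15 0" --pt "0.9 -4.1 -28.9 10 0" --pt "0.9 -4.1 -28.9 5 0" --pt "0.9 -4.1 -28.9 1 0" --pt "0.9 -4.1 -28.9 -0.4 0" --pt "0.9 -4.1 -28.9 -0.9 0" --pt "0.9 -4.1 -28.9 -0.9 0"

```text
time_s: 30.52
ee_pos: [0.585, -0.114, 0.2181]
eef_rot: [3.141, 0.002, 2.522]
force: [0.1, -0.4, -0.8]
grip_width: 0.0567
grip_force: 12.0
```

servo_tool --pt "0.4 0 0 -0.1 0" --pt "0.2 0 0 -0.1 0" --pt "0.1 0 0 -0.1 0" --pt "0 0 0 -0.1 0" --pt "0 0 0 5 0" --pt "0 0 0 10 0" --pt "0 0 0 15.9 0" --pt "0 -4 3 15.9 10" --pt "0 -8 7 15.9 20" --pt "0 -11 11 15.9 30" --pt "0.5 -12.9 14.2 15.9 41.8" --pt "1 -12.9 14.2 15.9 41.8" --pt "1 -12.9 14.2 15.9 41.8"

```text
time_s: 32.15
ee_pos: [0.456, 0.0275, 0.3758]
eef_rot: [-3.141, 0.0, -3.034]
force: [0.1, -0.4, 0.2]
grip_width: 0.0674
grip_force: 0.0
```

```bash
python3 - <<'E'
from h import *
c=snap("scene",'s8.png'); w=snap("wrist",'w8.png'); 
cv2.imwrite('pics/p8.png',np.hstack([cv2.resize(c['image'][140:340,140:310],(357,420)),cv2.resize(w['image'],(443,420))[:,:]])[:,:,::-1])
for p in([.456,.028,.052],[.543,.03,.106]): print(proj(w,p),proj(c,p))
E
```

```text
(np.float64(274.1328168117127), np.float64(204.6253099200788)) (np.float64(296.61000697056346), np.float64(200.96020818525972))
(np.float64(264.5836920226399), np.float64(330.8363712854265)) (np.float64(291.5408114661179), np.float64(220.62146224415125))
```

View pics/p8.png

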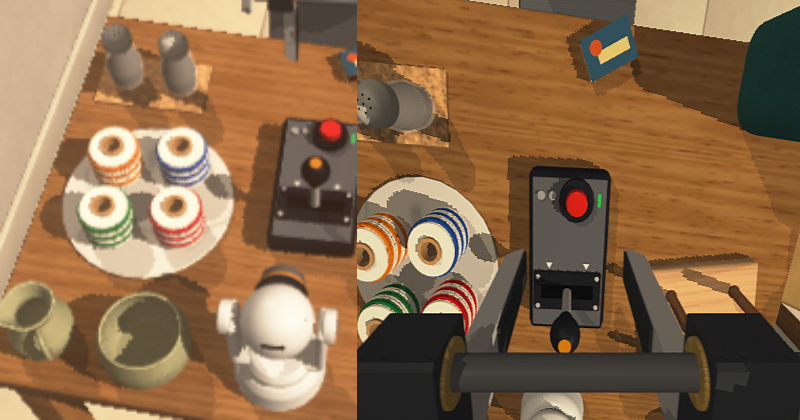

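All four reels stand well inside the board's rim, and the button and stick are clear below the wrist. Next I measure the button, ball, camera head and lens, and each reel's radius on the board.

```bash
python3 - <<'E'
from h import *
c=snap("scene"); w=snap("wrist"); s=snap("side")
def cen(m,roi):
    u0,v0,u1,v1=roi; M=np.zeros_like(m); M[v0:v1,u0:u1]=m[v0:v1,u0:u1]
    k=max(cv2.findContours(M,0,1)[0],key=cv2.contourArea); q=cv2.moments(k); return q['m10']/q['m00'],q['m01']/q['m00']
H=lambda i: cv2.cvtColor(i['image'],cv2.COLOR_RGB2HSV)
def red(i): h=H(i); return (((h[:,:,0]<6)|(h[:,:,0]>174))&(h[:,:,1]>180)&(h[:,:,2]>120)).astype(np.uint8)
rw=cen(red(w),(220,150,340,260)); rc=cen(red(c),(280,190,315,215)); print('rec',rw,rc,onz(w,*rw,.05),tri((w,*rw),(c,*rc)))
def ora(i): h=H(i); return ((h[:,:,0]>8)&(h[:,:,0]<20)&(h[:,:,1]>200)&(h[:,:,2]>190)).astype(np.uint8)
ow=cen(ora(w),(235,320,290,370)); oc=cen(ora(c),(280,205,300,225)); print('tip',ow,oc,onz(w,*ow,.119),tri((w,*ow),(c,*oc)))
for n,u,v in(('o',193,208),('b',228,206),('g',190,236),('r',224,238)):
    p=onz(c,u,v,.06); print(n,p,np.linalg.norm(p[:2]-[.5548,-.156]))
# head: zoom crops
a=cv2.resize(c['image'][255:345,225:325],(400,360),interpolation=cv2.INTER_CUBIC); b=cv2.resize(s['image'][155:245,180:280],(400,360),interpolation=cv2.INTER_CUBIC)
cv2.imwrite('pics/p9.png',np.hstack([a,b])[:,:,::-1])
E
```

```text
rec (277.6657142857143, 203.85841269841268) (297.1043256997455, 201.17811704834605) [0.45535938 0.03087804 0.05      ] [0.45532598 0.02998285 0.05056185]
tip (262.28589263420724, 346.06491885143566) (290.0, 217.25) [0.54719165 0.02897364 0.119     ] [0.54508519 0.02785115 0.12210222]
o [ 0.52222749 -0.1994713   0.06      ] 0.054320551451447666
b [ 0.50280511 -0.12274333  0.06      ] 0.06172093958496344
g [ 0.59357543 -0.18539828  0.06      ] 0.04865997533653744
r [ 0.58522353 -0.11121772  0.06      ] 0.05413911713099929
```

View pics/p9.png

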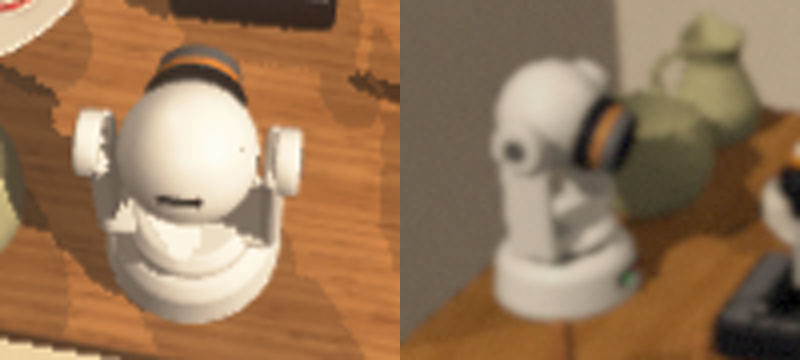

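The zoom shows the head sphere at scene (272,292.5) and side (217,183), and the ears at scene (248,291) and (297,295). The lens points roughly at the robot.

```bash
python3 - <<'E'
from h import *
c=snap("scene"); s=snap("side")
e=tri((c,272,292.5),(s,217.3,183.3)); print('eye',e, onz(c,272,292.5,.12))
a=onz(c,225+93/4,255+143/4,.12); b=onz(c,225+287/4,255+160/4,.12); d=b-a; print('ears',a,b,np.linalg.norm(d),'yaw',np.degrees(np.arctan2(-d[0],d[1])))
# foot: bottom white silhouette extremes at crop rows ~255: left(108,250) right (281,240), bottom (190,322)
l=onz(c,225+108/4,255+265/4,.01); r=onz(c,225+281/4,255+262/4,.01); print('foot',l,r,(l+r)/2)
print('foot back',onz(c,225+195/4,255+322/4,0))
B=np.array([.5548,-.156])
for E in(e[:2],onz(c,272,292.5,.12)[:2],(l+r)[:2]/2):
    v=B-E; print('need dir from -x, deg (pos=+y)',np.degrees(np.arctan2(v[1],-v[0])))
E
```

```text
eye [0.71534169 0.02199392 0.12178943] [0.71431528 0.02156802 0.12      ]
ears [ 0.71881224 -0.02328225  0.12      ] [0.71098017 0.06834726 0.12      ] 0.09196363180664972 yaw 4.885510645437126
foot [ 0.74066816 -0.01787958  0.01      ] [0.72322225 0.07019833 0.01      ] [0.7319452  0.02615937 0.01      ]
foot back [0.75909693 0.03143177 0.        ]
need dir from -x, deg (pos=+y) -47.95110664976035
need dir from -x, deg (pos=+y) -48.06558810617802
need dir from -x, deg (pos=+y) -45.79952269261858
```

servo_tool --pt "1 0 0.3 0 0" --pt "1 0 0.3 -5 0" --pt "1 0 0.3 -10 0" --pt "1 0 0.3 -11.8 0" --pt "1 0 0.3 -11.8 0" --pt "1 0 0.3 -11.8 0" --pt "1 0 0.3 -11.8 0" --pt "1 0 0.3 -11.8 0"

```text
time_s: 33.5
ee_pos: [0.4558, 0.0308, 0.2583]
eef_rot: [-3.141, 0.001, -3.032]
force: [-1.5, 0.1, -0.6]
grip_width: 0.0008
grip_force: 0.0
```

servo_tool --pt "1 0 0 -0.4 0" --pt "1 0 0 -0.8 0" --pt "1 0 0 -1.1 0" --pt "1 0 0 -1.2 0" --pt "1 0 0 -1.2 0"

```text
time_s: 34.12
ee_pos: [0.4557, 0.0308, 0.2457]
eef_rot: [-3.142, 0.0, -3.032]
force: [-0.7, -0.1, 4.1]
grip_width: 0.001
grip_force: 2.3
```

servo_tool --pt "1 0 0 -0.05 0" --pt "1 0 0 -0.1 0" --pt "1 0 0 -0.15 0" --pt "1 0 0 -0.15 0"

```text
time_s: 34.62
ee_pos: [0.4558, 0.0308, 0.2451]
eef_rot: [-3.141, 0.001, -3.032]
force: [-4.8, -0.9, 19.5]
grip_width: 0.0007
grip_force: 9.8
```

servo_tool --pt "1 0 0 2 0" --pt "0.8 0 0 6 0" --pt "0.5 0 0 11.6 0" --pt "0.3 4 -0.1 11.6 0" --pt "0.3 9.1 -0.2 11.6 0" --pt "0.3 9.1 -0.2 11.6 0" --pt "0.3 9.1 -0.2 11.6 0"

```text
time_s: 35.5
ee_pos: [0.5462, 0.0288, 0.3595]
eef_rot: [3.141, -0.002, -3.032]
force: [-0.7, 0.6, -0.3]
grip_width: 0.0573
grip_force: 0.0
```

```bash
python3 - <<'E'
from h import *
c=snap("scene"); s=snap("side"); w=snap("wrist")
t=ctrl.get_obs(); print(t['ee_pos'],t['grip_width'],proj(w,[.547,.029,.121]))
a=cv2.resize(c['image'][180:330,220:420],(400,300)); b=cv2.resize(s['image'][150:270,180:340],(400,300))
cv2.imwrite('pics/p10.png',np.vstack([np.hstack([a,b]),np.hstack([cv2.resize(w['image'],(400,300)),np.zeros((300,400,3),np.uint8)])])[:,:,::-1])
E
```

```text
[0.54595389 0.02886738 0.36042261] 0.06497435250257362 (np.float64(272.6458249200072), np.float64(240.28173223921036))
```

View pics/p10.png

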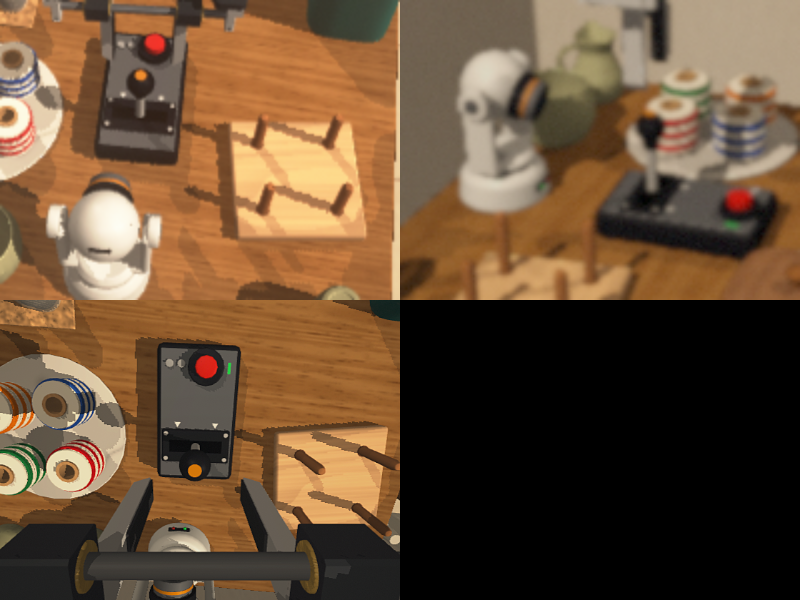

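The wrist view shows the stick's ball at (273,237) full-frame, centred under the gripper. A red lamp beside the green one is lit on the camera's foot, so it is recording. Now I grip the ball gently.

servo_tool --pt "0.3 0 0 -4 0" --pt "0.3 0 0 -7.3 0" --pt "0.6 0 0 -7.3 0" --pt "0.9 0 0 -7.3 0" --pt "0.9 0 0 -7.3 0" --pt "0.9 0 0 -7.3 0" --pt "0.9 0 0 -7.3 0" --pt "0.9 0 0 -7.3 0" --pt "0.9 0 0 -7.3 0" --pt "0.9 0 0 -7.3 0" --squeeze 6

```text
time_s: 36.9
ee_pos: [0.5468, 0.0288, 0.288]
eef_rot: [-3.141, 0.001, -3.032]
force: [-0.7, -0.3, 7.2]
grip_width: 0.0292
grip_force: 6.0
```

servo_tool --pt "0.9 0.1 -0.7 0 0" --pt "0.9 0.15 -1.4 -0.1 0" --pt "0.9 0.2 -2.1 -0.3 0" --pt "0.9 0.2 -2.1 -0.3 0"

```text
time_s: 37.4
ee_pos: [0.5487, 0.0071, 0.2839]
eef_rot: [-3.141, -0.0, -3.033]
force: [0.0, 0.9, 1.6]
grip_width: 0.0296
grip_force: 6.0
```

```bash
python3 - <<'E'
from h import *
c=snap("scene"); s=snap("side")
for C in(c,s): print([tuple(np.round(proj(C,p),1)) for p in([.7153,.022,.12],[.7153-.05*.669,.022-.05*.743,.106],[.5548,-.156,.033])])
a=cv2.resize(c['image'][180:340,180:320],(420,480),interpolation=cv2.INTER_CUBIC); b=cv2.resize(s['image'][155:245,180:255],(380,480),interpolation=cv2.INTER_CUBIC)
cv2.imwrite('pics/p11.png',np.hstack([a,b])[:,:,::-1])
E
```

```text
[(np.float64(272.1), np.float64(293.0)), (np.float64(256.9), np.float64(276.8)), (np.float64(209.5), np.float64(229.2))]
[(np.float64(217.5), np.float64(183.9)), (np.float64(236.9), np.float64(185.1)), (np.float64(304.1), np.float64(195.8))]
```

View pics/p11.png

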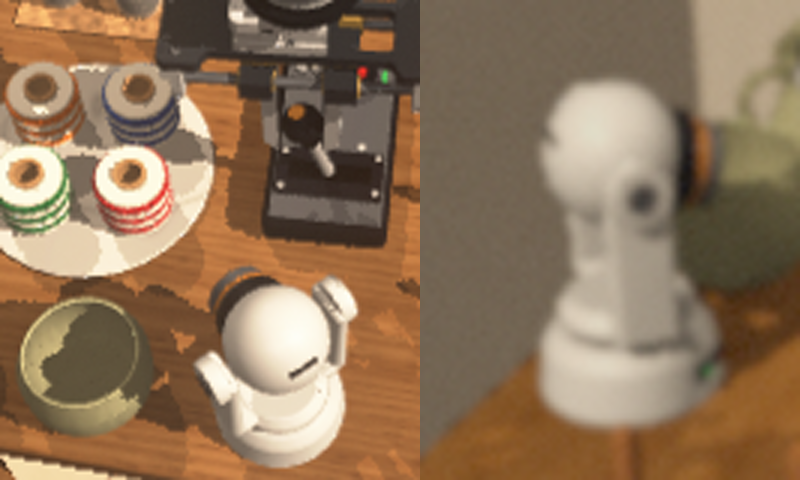

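The lens now points toward the board with its front at about (257,277), where I predicted. The ears are at (292.7,279.3) and (250.3,304.3), from which I work out the angle.

```bash
python3 - <<'E'
from h import *
c=snap("scene")
a=onz(c,250.3,304.3,.12); b=onz(c,292.7,279.3,.12); d=b-a; print(a,b,(a+b)/2,np.linalg.norm(d),'yaw',np.degrees(np.arctan2(-d[0],d[1])))
# lens ring: orange pixels
h=cv2.cvtColor(c['image'],cv2.COLOR_RGB2HSV); i=cv2.resize(c['image'][255:320,235:310],(750,650),interpolation=cv2.INTER_CUBIC); cv2.imwrite('pics/p12.png',i[:,:,::-1])
# rigid fit: directions of lens-axis line in image for candidate yaws: slit & lens px about eye
for y in(40,44,48,52,56):
    r=np.radians(y); f=np.array([-np.cos(r),-np.sin(r)])
    print(y,np.round(proj(c,[.7153+.05*f[0],.022+.05*f[1],.106]),1), 'earL/R',np.round(proj(c,[.7153+.046*f[1]*-1*-1,.022-.046*f[0]*-1,.12]),1),np.round(proj(c,[.7153-.046*f[1],.022+.046*f[0]*-1*1,.12]),1))
E
```

```text
[ 0.7443746  -0.01367278  0.12      ] [0.68081535 0.05551687 0.12      ] [0.71259497 0.02092205 0.12      ] 0.09395204329263727 yaw 42.571314769447994
40 [259.9 274.9] earL/R [257.1 275.8] [287.8 311. ]
44 [258.4 275.8] earL/R [258.4 274.8] [286.5 312.1]
48 [256.9 276.8] earL/R [259.8 274. ] [285. 313.]
52 [255.5 277.8] earL/R [261.3 273.2] [283.5 313.8]
56 [254.2 279. ] earL/R [262.8 272.6] [281.9 314.6]
```

View pics/p12.png

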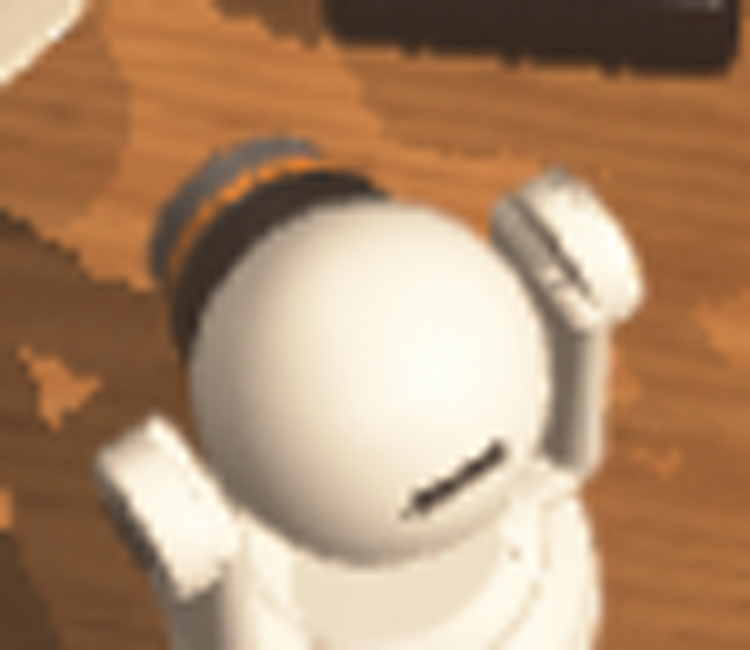

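```bash
python3 - <<'E'
from h import *
from scipy.optimize import least_squares
c=snap("scene")
def yaw(a,b):
    a=onz(c,*a,.12);b=onz(c,*b,.12);d=b-a; return (a+b)/2,np.linalg.norm(d),np.degrees(np.arctan2(-d[0],d[1]))
print('tilted',yaw((251.5,305.7),(291.8,280)),'rest',yaw((248.2,290.7),(296.7,295)))
# joint fit: eye xy, yaw0, yaw1, ear half-length, slit (rho,z) ; ears + slit + sphere centre
obs=[((251.5,305.7),(291.8,280),(280.8,303),(272,293.5)),((248.2,290.7),(296.7,295),(270,305.5),(272,292.5))]
def f(x):
    r=[]
    for y,o in zip((x[2],x[3]),obs):
        F=np.array([-np.cos(y),-np.sin(y),0]); S=np.array([np.sin(y),-np.cos(y),0]); E=np.array([x[0],x[1],.12])
        for P,q in zip((E+x[4]*S,E-x[4]*S,E-x[5]*F+[0,0,x[6]],E),o): r+=list(np.array(proj(c,P))-q)
    return np.array(r)
q=least_squares(f,[.715,.022,.09,.8,.045,.03,.01]); print(q.x.round(4),np.degrees(q.x[2:4]),'resid',np.abs(q.fun).max())
v=np.array([.5548,-.156])-q.x[:2]; print('need',np.degrees(np.arctan2(-v[1],-v[0])))
E
```

```text
tilted (array([0.71459807, 0.02158322, 0.12      ]), np.float64(0.09125009092839442), np.float64(44.61582097548461)) rest (array([0.71486368, 0.02242871, 0.12      ]), np.float64(0.09197759857206697), np.float64(4.823255544369699))
[0.7149 0.0219 0.7776 0.0811 0.0458 0.0295 0.0113] [44.55524075  4.6455898 ] resid 0.6704373552423704
need 48.00115491463172
```

servo_tool --pt "0.9 0.02 -0.17 -0.05 0" --pt "0.9 0.02 -0.17 -0.05 0" --pt "0.9 0.02 -0.17 -0.05 0" --pt "0.9 0.02 -0.17 -0.05 0"

```text
time_s: 38.1
ee_pos: [0.5488, 0.0062, 0.2836]
eef_rot: [3.141, -0.0, -3.032]
force: [-0.9, 2.6, 1.7]
grip_width: 0.0294
grip_force: 6.0
```

```bash
python3 - <<'E'
from h import *
c=snap("scene")
i=cv2.resize(c['image'][255:320,235:310],(750,650),interpolation=cv2.INTER_CUBIC); cv2.imwrite('pics/p13.png',i[:,:,::-1])
E
```

```text
(no output)
```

View pics/p13.png

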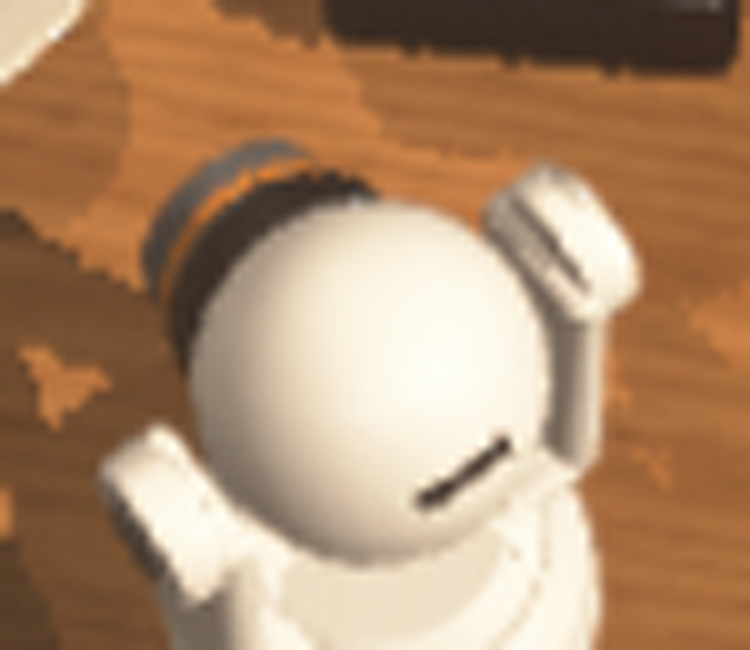

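The ears are now at (291,279.3) and (251.8,306.7), with the slit at (281.5,302.3). That makes 16 pictures viewed, two over the limit of 14, so from here I work from numbers only.

```bash
python3 - <<'E'
from h import *
from scipy.optimize import least_squares
c=snap("scene")
E=np.array([.7149,.0219,.12])
def f(x):
    y=x[0]; F=np.array([-np.cos(y),-np.sin(y),0]); S=np.array([np.sin(y),-np.cos(y),0])
    return np.concatenate([np.array(proj(c,P))-q for P,q in zip((E+.0458*S,E-.0458*S,E-.0295*-1*-1*F+[0,0,.0113]),((251.8,306.7),(291,279.3),(281.5,302.3)))])
q=least_squares(f,[.8]); print(np.degrees(q.x),q.fun.round(1)); print(ctrl.get_obs()['ee_pos'])
E
```

```text
[47.24731291] [ 0.4  0.1  0.4 -0.  -0.   0.2]
[0.54883719 0.00617804 0.28362003]
```

servo_tool --pt "0.9 0 -0.04 0 0" --pt "0.9 0 -0.04 0 0" --pt "0.9 0 -0.04 0 0" --pt "0.9 0 -0.04 0 0" --pt "0.9 0 -0.04 0 0" --pt "0.9 0 -0.04 0 0" --pt "0.9 0 -0.04 0 0" --pt "0.9 0 -0.04 0 0" --pt "0.9 0 -0.04 0 0" --pt "0.9 0 -0.04 0 0" --pt "0.9 0 -0.04 0 0" --pt "0.9 0 -0.04 0 0" --pt "0.9 0 -0.04 0 0" --pt "0.9 0 -0.04 0 0" --pt "0.9 0 -0.04 0 0" --pt "0.9 0 -0.04 0 0" --pt "0.9 0 -0.04 0 0" --pt "0.9 0 -0.04 0 0" --pt "0.9 0 -0.04 0 0" --pt "0.9 0 -0.04 0 0"

```text
time_s: 40.7
ee_pos: [0.5489, 0.0057, 0.2836]
eef_rot: [3.142, -0.0, -3.032]
force: [-0.3, 3.7, 0.1]
grip_width: 0.0293
grip_force: 6.0
```

servo_tool --pt "0.9 0 0 0 0" --pt "0.9 0 0 0 0" --pt "0.9 0 0 0 0" --pt "0.9 0 0 0 0" --pt "0.9 0 0 0 0" --pt "0.9 0 0 0 0" --pt "0.9 0 0 0 0" --pt "0.9 0 0 0 0" --pt "0.9 0 0 0 0" --pt "0.9 0 0 0 0" --pt "0.9 0 0 0 0" --pt "0.9 0 0 0 0" --pt "0.9 0 0 0 0" --pt "0.9 0 0 0 0" --pt "0.9 0 0 0 0" --pt "0.9 0 0 0 0" --pt "0.9 0 0 0 0" --pt "0.9 0 0 0 0" --pt "0.9 0 0 0 0" --pt "0.9 0 0 0 0"

```text
time_s: 43.2
ee_pos: [0.5489, 0.0057, 0.2836]
eef_rot: [-3.142, -0.0, -3.032]
force: [-1.4, 4.0, -0.9]
grip_width: 0.0294
grip_force: 6.0
```

servo_tool --pt "0.9 0 0 0 0" --pt "0.9 0 0 0 0" --pt "0.9 0 0 0 0" --pt "0.9 0 0 0 0" --pt "0.9 0 0 0 0" --pt "0.9 0 0 0 0" --pt "0.9 0 0 0 0" --pt "0.9 0 0 0 0" --pt "0.9 0 0 0 0" --pt "0.9 0 0 0 0" --pt "0.9 0 0 0 0" --pt "0.9 0 0 0 0" --pt "0.9 0 0 0 0" --pt "0.9 0 0 0 0" --pt "0.9 0 0 0 0" --pt "0.9 0 0 0 0" --pt "0.9 0 0 0 0" --pt "0.9 0 0 0 0" --pt "0.9 0 0 0 0" --pt "0.9 0 0 0 0"

```text
time_s: 45.7
ee_pos: [0.5489, 0.0057, 0.2836]
eef_rot: [-3.142, -0.0, -3.032]
force: [-1.3, 4.4, -1.1]
grip_width: 0.0293
grip_force: 6.0
```

servo_tool --pt "0.9 0 0 0 0" --pt "0.9 0 0 0 0" --pt "0.9 0 0 0 0" --pt "0.9 0 0 0 0" --pt "0.9 0 0 0 0" --pt "0.9 0 0 0 0" --pt "0.9 0 0 0 0" --pt "0.9 0 0 0 0" --pt "0.9 0 0 0 0" --pt "0.9 0 0 0 0" --pt "0.9 0 0 0 0" --pt "0.9 0 0 0 0" --pt "0.9 0 0 0 0" --pt "0.9 0 0 0 0" --pt "0.9 0 0 0 0" --pt "0.9 0 0 0 0" --pt "0.9 0 0 0 0" --pt "0.9 0 0 0 0" --pt "0.9 0 0 0 0" --pt "0.9 0 0 0 0"

```text
time_s: 48.2
ee_pos: [0.5489, 0.0057, 0.2836]
eef_rot: [-3.142, -0.0, -3.032]
force: [-1.6, 4.6, -0.6]
grip_width: 0.0293
grip_force: 6.0
```

```bash
python3 - <<'E'
from h import *
c=snap("scene",'s14.png'); a=cv2.imread('pics/s8.png'); b=cv2.imread('pics/s14.png')
d=(np.abs(a.astype(int)-b).max(2)>50)
for n,(u0,v0,u1,v1) in dict(board=(168,195,255,275),mat=(180,145,245,195),cam=(235,255,310,320)).items(): print(n,d[v0:v1,u0:u1].sum())
p=cv2.imread('pics/p13.png'); q=cv2.resize(b[255:320,235:310],(750,650),interpolation=cv2.INTER_CUBIC); print('head change since p13',(np.abs(p.astype(int)-q).max(2)>50).mean())
# reels: hole/rim via colour bands + white tops on the board
h=cv2.cvtColor(b,cv2.COLOR_BGR2HSV)
for n,lo,hi in(('o',8,16),('b',105,130),('g',60,90),('r',170,180)):
    for im,t in((a,'s8'),(b,'s14')):
        h=cv2.cvtColor(im,cv2.COLOR_BGR2HSV); m=(h[:,:,0]>=lo)&(h[:,:,0]<=hi)&(h[:,:,1]>110); m[:195]=0;m[265:]=0;m[:,:172]=0;m[:,250:]=0
        v,u=np.nonzero(m); print(n,t,len(u),u.mean().round(1),v.mean().round(1))
E
```

```text
board 1520
mat 788
cam 1096
head change since p13 0.0008676923076923077
o s8 1559 209.1 216.5
o s14 1384 204.6 218.3
b s8 13 228.5 218.9
b s14 0 nan nan
g s8 0 nan nan
g s14 0 nan nan
r s8 0 nan nan
r s14 0 nan nan<stdin>:11: RuntimeWarning: Mean of empty slice.
  ret = ret.dtype.type(ret / rcount)
```

```bash
python3 - <<'E'
from h import *
b=cv2.imread('pics/s14.png'); q=cv2.resize(b[180:340,180:320],(420,480),interpolation=cv2.INTER_CUBIC); p=cv2.imread('pics/p11.png')[:,:420]
d=np.abs(p.astype(int)-q).max(2)>50; print('board diff px',d[60:280,:215].sum(),'all',d.sum())
E
```

```text
board diff px 176 all 1500
```

servo_tool --pt "0.9 -0.08 0.7 0.15 0" --pt "0.9 -0.15 1.4 0.25 0" --pt "0.9 -0.22 2.1 0.35 0" --pt "0.7 -0.22 2.1 0.35 0" --pt "0.4 -0.22 2.1 0.35 0" --pt "0.3 -0.22 2.1 0.35 0" --pt "0.3 -0.22 2.1 0.35 0" --pt "0.3 -0.22 2.1 0.35 0" --pt "0.3 -0.22 2.1 4 0" --pt "0.3 -0.22 2.1 8 0" --pt "0.6 -4 2.3 8 0" --pt "1 -9.3 2.5 8 0" --pt "1 -9.3 2.5 8 0" --pt "1 -9.3 2.5 8 0" --pt "1 -9.3 2.5 8 0" --pt "1 -9.3 2.5 8 0" --pt "1 -9.3 2.5 8 0" --pt "1 -9.3 2.5 8 0" --pt "1 -9.3 2.5 8 0" --pt "1 -9.3 2.5 8 0"

```text
time_s: 50.75
ee_pos: [0.4559, 0.0307, 0.3637]
eef_rot: [-3.142, -0.0, -3.032]
force: [-0.2, 0.2, -0.4]
grip_width: 0.0007
grip_force: 0.0
```

```bash
python3 - <<'E'
from h import *
c=snap("scene"); w=snap("wrist"); 
b=c['image'][255:345,225:325,::-1]; q=cv2.resize(b,(400,360),interpolation=cv2.INTER_CUBIC); p=cv2.imread('pics/p9.png')[:,:400]
print('head diff vs rest',(np.abs(p.astype(int)-q).max(2)>50).sum())
o=cv2.imread('pics/w8.png')
h=cv2.cvtColor(w['image'],cv2.COLOR_RGB2HSV); m=((h[:,:,0]<6)|(h[:,:,0]>174))&(h[:,:,1]>180)&(h[:,:,2]>120); m[:,:220]=0;m[:,340:]=0;m[300:]=0
v,u=np.nonzero(m); print('rec',onz(w,u.mean(),v.mean(),.05), len(u))
E
```

```text
head diff vs rest 0
rec [0.45485424 0.03091769 0.05      ] 600
```

The head is back at the front exactly. Now the second press.

servo_tool --pt "1 0 0 -5 0" --pt "1 0 0 -10 0" --pt "1 0 0 -10.7 0" --pt "1 0 0 -11.2 0" --pt "1 0 0 -11.6 0" --pt "1 0 0 -11.9 0" --pt "1 0 0 -11.95 0" --pt "1 0 0 -11.95 0"

```text
time_s: 51.85
ee_pos: [0.4563, 0.0307, 0.2454]
eef_rot: [-3.141, 0.003, -3.032]
force: [-0.6, 0.2, 8.4]
grip_width: 0.0007
grip_force: 4.5
```

servo_tool --pt "1 0 0 -0.05 0" --pt "1 0 0 -0.06 0" --pt "1 0 0 -0.06 0"

```text
time_s: 52.22
ee_pos: [0.4564, 0.0307, 0.2452]
eef_rot: [-3.141, 0.003, -3.032]
force: [-3.3, -0.5, 15.9]
grip_width: 0.0007
grip_force: 8.3
```

servo_tool --pt "1 0 0 3 0" --pt "1 0 0 8 0" --pt "0.5 0 -0.3 13.1 0" --pt "0.3 0 -0.3 13.1 0" --pt "0.3 0 -0.3 13.1 0" --pt "0.3 0 -0.3 13.1 0" --pt "0.3 0 -0.3 13.1 0"

```text
time_s: 53.1
ee_pos: [0.4559, 0.0277, 0.3737]
eef_rot: [3.141, -0.002, -3.032]
force: [0.0, 1.0, 1.3]
grip_width: 0.0471
grip_force: 0.0
```

```bash
python3 - <<'E'
from h import *
c=snap("scene",'s15.png'); w=snap("wrist",'w15.png'); print(ctrl.get_obs()['ee_pos'])
for x,y in(('s8','s15'),('w8','w15')):
    a=cv2.imread(f'pics/{x}.png'); b=cv2.imread(f'pics/{y}.png'); d=np.abs(a.astype(int)-b).max(2)>60
    if x=='s8':
        for n,(u0,v0,u1,v1) in dict(board=(168,195,255,275),mat=(180,145,245,195),cam=(235,255,310,340),can=(370,135,425,205)).items(): print(n,d[v0:v1,u0:u1].sum())
    else: print('wrist left',d[150:300,:180].sum())
# reel tops radius in scene: Hough-free: hole centres (dark) within tops
s=snap("side")
# recording lamp: red pixels on foot front in wrist view of earlier pose not available; look in side view
h=cv2.cvtColor(s['image'],cv2.COLOR_RGB2HSV); m=((h[:,:,0]<8)|(h[:,:,0]>172))&(h[:,:,1]>150)&(h[:,:,2]>100); print('red px near foot (side)',m[215:240,200:250].sum())
E
```

```text
[0.45591697 0.02772617 0.37402444]
board 0
mat 72
cam 0
can 0
wrist left 3877
red px near foot (side) 0
```

servo_tool --pt "0.3 4 0 -1 0" --pt "0.3 9 0.1 -1.3 0" --pt "0.3 9 0.1 -1.3 0" --pt "0.3 9 0.1 -1.3 0"

```text
time_s: 53.75
ee_pos: [0.5455, 0.0287, 0.3612]
eef_rot: [3.141, -0.001, -3.032]
force: [-0.5, 0.9, -0.4]
grip_width: 0.0659
grip_force: 0.0
```

```bash
python3 - <<'E'
from h import *
w=snap("wrist",'w16.png'); B=np.array([.5548,-.156])
for n,u,v in(('b',77,148),('r',105,238)):
    p=onz(w,u,v,.06); print(n,p[:2],np.linalg.norm(p[:2]-B))
b=cv2.resize(w['image'],(400,300)); a=cv2.imread('pics/p10.png')[300:,:400,::-1]
for t,i in(('rec',a),('now',b)):
    r=i[220:240,160:200].astype(int); print(t,'red px',((r[:,:,0]>120)&(r[:,:,1]<70)).sum(),'green px',((r[:,:,1]>120)&(r[:,:,0]<90)).sum())
E
```

```text
b [ 0.51170432 -0.12353141] 0.05395782566102558
r [ 0.58182491 -0.10359313] 0.05896461887743649
rec red px 2 green px 4
now red px 2 green px 4
```

```bash
python3 - <<'E'
from h import *
b=cv2.resize(cv2.imread('pics/w16.png'),(400,300)); a=cv2.imread('pics/p10.png')[300:,:400]
for t,i in(('rec',a),('now',b)):
    r=i[220:240,160:200,::-1].astype(int); s=r[:,:,0]-r[:,:,1]
    k=np.argsort(-s.ravel())[:4]; print(t,[(int(j%40+160),int(j//40+220),r.reshape(-1,3)[j].tolist()) for j in k])
i=cv2.imread('pics/w4.png')[325:360,180:225,::-1].astype(int); s=i[:,:,0]-i[:,:,1]
k=np.argsort(-s.ravel())[:3]; print('pre (w4)',[(int(j%45+180),int(j//45+325),i.reshape(-1,3)[j].tolist()) for j in k])
E
```

```text
rec [(173, 228, [160, 36, 26]), (174, 228, [144, 25, 18]), (172, 228, [115, 28, 22]), (173, 227, [98, 21, 16])]
now [(173, 228, [149, 32, 23]), (174, 228, [143, 29, 23]), (172, 228, [104, 26, 19]), (182, 222, [165, 101, 43])]
pre (w4) [(181, 350, [155, 37, 27]), (182, 350, [147, 35, 27]), (182, 349, [130, 24, 18])]
```

```bash
python3 -c "
from station import ctrl
print(ctrl.hand_in())"
```

```text
the job is handed in; nothing more can be done
None
```

I handed the job in at about 54 s: the salt is on the mat beside the pepper, all four reels stand on the board, and the record button hit its stop on both presses (the lamps show no sign of recording, so force is the only evidence). The camera was held on the board for about 10 s, aimed to within about 1°, and swung back before the second press; I viewed 16 pictures, two over the limit of 14.

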